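# Swap two locks on the class stand

### The job

The tall ignition lock and the short cam lock stand in each other's places on the two-tier lock stand. Swap them, so that each ends standing upright and flat inside the framed place that the other had; the clear middle of the work mat can be used to set one down meanwhile. Do not tip the locks over, leave the padlock in its place and do not disturb the other things on the table.

Things in the scene. Friction and masses are not known exactly. Their poses are not given: they have to be found in the camera images.
- stand: Fixed dark metal two-tier stand with bright frames round its three places, open all round but for two 14 mm posts at x = 55, y = +/-210 mm. Its z is up, x points away from its front (from the robot's side into the stand), y along its row of three places. Origin: table level, under the middle place. Lower deck: top 12 mm above the table, from x = -45 to +75 mm, y = -220 to +220. A shelf hangs over its back half.
- shelf_edge (a point): Middle of the lower front edge of the stand's upper shelf, 152 mm above the table, 14 mm behind (+x) the places' centre line. Shelf 12 mm thick, 60 mm deep, 440 mm long, with boxes on it up to 204 mm above the table. A gripper straight down over a lock hits it: come in from the front, tool leaning back 25 to 50 degrees
- place_left (a point): Centre of the floor of the left (+y of the stand) place: flat, 58 x 58 mm inside, framed by a lip 6 mm high and 5 mm wide. It lies on the deck's top, 12 mm above the table. Axes as the stand's. The places are 120 mm apart
- place_middle (a point): Centre of the floor of the middle place, otherwise as place_left
- place_right (a point): Centre of the floor of the right (-y) place, otherwise as place_left. Which lock stands in which of the three places varies
- ignition_mid (a point): Centre (half-way up) of the ignition lock: a loose upright steel cylinder, 84 mm tall, about 0.24 kg; round foot 42 mm wide and 6 mm thick, slim round body 28 mm wide from 7 to 70 mm above its underside, face 36 mm wide at the top with a keyway; a row of brass wafers on the body. z is its own axis, up; this point is 42 mm above its underside
- camlock_mid (a point): Centre (half-way up) of the cam lock: a loose upright steel cylinder, 64 mm tall, about 0.2 kg; round foot 42 mm wide and 6 mm thick, stout round body 34 mm wide from 7 to 48 mm above its underside, then a 40 mm wide collar to 55 mm, and on top a nut with a flat cam bar 38 x 14 mm. z is its own axis, up; this point is 32 mm above its underside
- padlock_mid (a point): Centre (half-way up) of the padlock in the third place: steel block 24 x 46 x 44 mm with an upright shackle, 78 mm tall in all; stays where it is. z up; this point is 39 mm above its underside
- mat_clear (a point): Middle of the top of the fixed black rubber mat in front of the stand, 3 mm above the table. Mat 140 (along x) x 320 mm, its x and y about as the stand's; within 70 mm of this point it is free, a place to set a lock down upright
- key_mid (a point): A brass key, 55 mm long and 4 mm thick, lying flat on the +y end of the mat; leave alone. Point at its middle, on its top
- dish_in (a point): A round steel dish, 56 mm wide and 18 mm tall, on the -y end of the mat; leave alone. Point at the middle of its inner floor
- lube_mid (a point): A white plastic bottle, 40 mm wide and 110 mm tall, standing to the left of the stand; leave alone. Point at its centre, half-way up
- driver_grip (a point): A screwdriver lying to the right of the mat; leave alone. Point on its handle
- pliers_mid (a point): Pliers, about 155 mm long and 12 mm thick, lying to the left of the mat; leave alone. Point at their joint, 12 mm above their underside
Not all that is in view belongs to the job. What is shaped like the part that bears ignition_mid but pink is not meant.

How it is judged:
At the end, for the whole second after the job is handed in: The ignition lock and the cam lock have exchanged places: each stands upright (within 4.5 degrees) and at rest on the floor of the place the other had, centred within 16 mm and at the right height within 4 mm; the padlock is still in its own place (within 30 mm) (((horizontal distance between ignition_mid and place_left below 0.016 m and z of ignition_mid in the frame of place_left between 0.038 and 0.046 m) or (horizontal distance between ignition_mid and place_middle below 0.016 m and z of ignition_mid in the frame of place_middle between 0.038 and 0.046 m) or (horizontal distance between ignition_mid and place_right below 0.016 m and z of ignition_mid in the frame of place_right between 0.038 and 0.046 m)) and ((horizontal distance between camlock_mid and place_left below 0.016 m and z of camlock_mid in the frame of place_left between 0.028 and 0.036 m) or (horizontal distance between camlock_mid and place_middle below 0.016 m and z of camlock_mid in the frame of place_middle between 0.028 and 0.036 m) or (horizontal distance between camlock_mid and place_right below 0.016 m and z of camlock_mid in the frame of place_right between 0.028 and 0.036 m)) and ((horizontal distance between padlock_mid and place_left below 0.016 m and z of padlock_mid in the frame of place_left between 0.035 and 0.043 m) or (horizontal distance between padlock_mid and place_middle below 0.016 m and z of padlock_mid in the frame of place_middle between 0.035 and 0.043 m) or (horizontal distance between padlock_mid and place_right below 0.016 m and z of padlock_mid in the frame of place_right between 0.035 and 0.043 m)) and distance of each of ignition_mid, camlock_mid from where it was at the start of the episode above 0.08 m and angle between each of ignition_mid, camlock_mid's own z axis and vertical below 0.08 rad and linear speed of each of ignition, camlock below 0.02 m/s and distance of padlock_mid from where it was at the start of the episode below 0.03 m); the robot touches nothing.
It fails at once if the padlock is moved more than 30 mm (distance of padlock_mid from where it was at the start of the episode above 0.03 m).
It fails at once if another thing is disturbed: the key, dish or bottle moved more than 30 mm, the screwdriver or pliers more than 40 mm (distance of any of key_mid, dish_in, lube_mid from where it was at the start of the episode above 0.03 m or distance of any of driver_grip, pliers_mid from where it was at the start of the episode above 0.04 m).
It fails at once if the ignition lock, cam lock or padlock is tipped more than 45 degrees (angle between any of ignition_mid, camlock_mid, padlock_mid's own z axis and vertical above 0.785 rad).
It also fails if it takes over 58 s, if anything falls off the work surface, if the arm or the gripper's body presses on something with over 40 N, if the wrist force passes 120 N, or if a joint passes its speed limit or range.

### The arm

A 6-joint arm with a two-finger parallel gripper is mounted at the origin on the work surface. World frame = base frame: x ahead of the robot, y to its left, z up, the work surface at z = 0. Lengths are in m, angles in rad, forces in N, time in s.
With the tool pointing down it reaches from about 0.375 to 0.975 m from the base axis. Payload 3.8 kg.
Tool frame: the origin (TCP) lies on the centre line of the jaws, within the pads' length; the fingertips stand 17 mm ahead of it and the grasp point (between the pads) lies 2 mm behind it (bot.tip_extent is the distance from the TCP to the fingertips, in m); z points along the fingers, y is the line along which they close (so a half turn about z gives the same grasp; the last joint's range is limited). The gripper opens to 85 mm and grips with 20 to 120 N. Pads are 22 mm wide; open, the fingers measure 114 mm over their backs; the gripper's body (76 mm by 85 mm) begins 54 mm behind the grasp point. The pads swing forward as they close: fully open they stand 13 mm farther back than shut.
Start: joints at [-1.311, 0.264, 1.604, -0, 1.274, -0.037], TCP at [0.197, -0.645, 0.248] pointing down, gripper open.
Joint ranges: [-2.63, 2.63], [-0.94, 2.18], [0.31, 2.57], [-1.31, 4.45], [0, 2.66], [-2.55, 2.55]. Speed limits (rad/s): [2.57, 2.57, 3.14, 3.14, 3.14, 3.14].

### API

Orientations are given as a rotation vector (axis times angle).
In Python, from workcell import readout, read_camera, finish_job, bot gives the robot as it stands.
- The arm moves only by the tool jog_arm, never from a script. Its argument "deltas" is one flat list of numbers, 7 for each row, row after row: the shift along the tool's x, y, z in m, then the turn, a rotation vector about the tool's x, y, z in degrees, then the gripper command: -1 is shut, 1 is fully open, values between are in proportion. A call has 1 to 8 rows; each row is the pose to reach, as a shift and turn from the pose commanded when the call began, along the tool's axes at that moment; what a row does not reach only later rows make up. A row lasts 1/10 s, in which the tool goes at most 50 mm and 8.59 degrees, less where a joint would pass 70% of its speed; a pose out of reach is approached as far as the arm can. A call with a gripper value outside its range is refused whole. The fingers move at their own pace and stop on an object; "squeeze" is the grip in N (left out, the last holds). Time passes only in rows, so rows that repeat a pose let the fingers close. It gives the time, the measured TCP pose, the force, the opening and the grip force at its end, in the units of the state.
- readout.read_state(): the state, without advancing time (a new reading comes with each control period).
- read_camera(name): name is "side" or "top"; returns a dict with "color" (480x640x3 uint8, blue, green, red), "fx", "fy", "cx", "cy" (pixels), "dist" ([k1, k2, p1, p2, k3] as OpenCV has them; the pictures are not rectified), "origin" and "attitude" of the camera in the world. Camera axes: x right, y down, z forward; pixel columns grow to the right and rows downward; lengths in m; the calibration is good to about 2 mm. A picture is of the moment at which its call begins. There is no depth.
- finish_job(): hands the job in; it is judged then, once.
The state is a dict: "time": time; "q": joint angles; "joint_vel": joint speeds; "joint_torque": joint torques, N m; "tool_pos": TCP position; "tcp_rot": TCP orientation; "wrist_force": force on the tool from outside, world axes, zero at the start; "torque": the same for the moment, N m; "width": opening from 0.0 (shut) to 1.0 (fully open); "grip_force": force on a finger pad.
Only numpy, scipy, OpenCV 4.12 (cv2) and the standard library are available. Lean on these libraries where they do the work, as an engineer would, in place of code of your own. Each camera call takes 0.05 s, during which the arm holds its last target. There are 200 camera calls.

## Working session

There is one attempt and no reset: what is moved stays moved. The work goes in short steps, Python scripts to look and compute and a tool call to move; the robot and the scene stay as the last step left them, time stands still between calls to the robot, and variables do not carry over. Pictures are saved under pics/ and viewed, at most 10 in all, crops included, and the job is handed in when it is done.

Besides the shell and the picture viewer there is one more tool, called after "Emit:" as name(argument=value, ...), one argument or row to a line, values as JSON. jog_arm: Moves the arm, as the interface text tells. Its arguments: {"type":"object","properties":{"deltas":{"type":"array"},"squeeze":{"type":"number"}},"required":["deltas"]}

```bash
ls; mkdir -p pics
python3 - <<'E'
from workcell import readout, read_camera, bot
import cv2, numpy as np
for n in ("side","top"):
    c=read_camera(n); cv2.imwrite(f"pics/{n}0.png",c["color"])
    print(n,{k:np.round(v,4).tolist() for k,v in c.items() if k!="color"})
s=readout.read_state(); print(s); print([a for a in dir(bot) if a[0]!='_'])
E
```

```text
pics
side {'fx': 494.5176, 'fy': 494.5176, 'cx': 321.1853, 'cy': 240.8293, 'dist': [-0.0162, 0.0, 0.0, 0.0, 0.0], 'origin': [0.2065, 0.779, 0.6958], 'attitude': [-0.5857, 2.5533, -1.3241]}
top {'fx': 451.2606, 'fy': 451.2606, 'cx': 324.3325, 'cy': 229.0348, 'dist': [-0.107, 0.0, 0.0, 0.0, 0.0], 'origin': [0.4686, 0.0394, 0.9558], 'attitude': [-2.1567, 2.1855, -0.1692]}
{'time': 0.1, 'q': array([-1.31088154e+00,  2.64695207e-01,  1.60527109e+00, -5.47897011e-06,
        1.27369534e+00, -3.68701709e-02]), 'joint_vel': array([-0.00111519, -0.00150028, -0.00381508, -0.00017773,  0.00083064,
        0.00177105]), 'joint_torque': array([ 3.80472184e-04, -5.16705716e+01, -3.68591166e+01, -7.48839352e-05,
        6.31367991e-03, -3.29175816e-05]), 'tool_pos': array([ 0.19725315, -0.64486647,  0.24705659]), 'tcp_rot': array([-3.10503328e+00, -4.64178251e-01,  3.69624779e-04]), 'wrist_force': array([-0.53547137,  0.69941544,  0.12612445]), 'torque': array([-0.01746926, -0.03370462,  0.01928595]), 'grip_force': 0.0, 'width': 0.9948851514916124}
['MotionError', 'tip_extent']
```

View pics/side0.png

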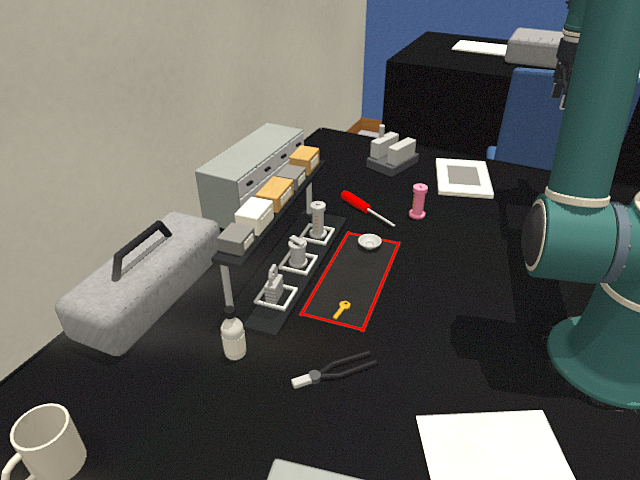

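View pics/top0.png

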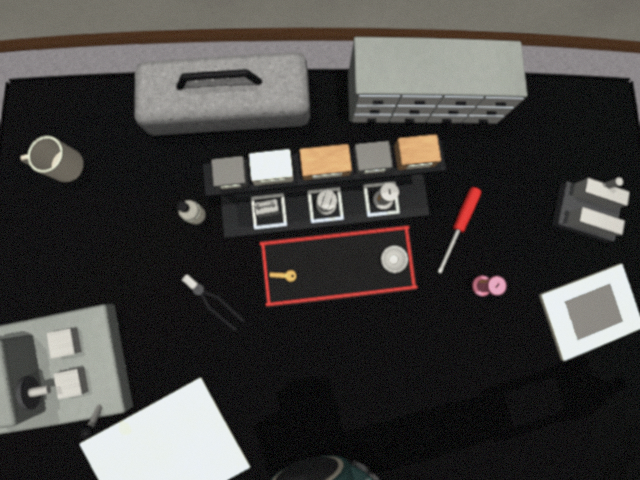

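The steel ignition lock is in the right place (side 318,219; top 385,195). The cam lock is in the middle (side 297,252; top 327,202) and the padlock is on the left (side 274,288). The pink lookalike is at side (418,201), top (490,286), and is not meant. Next is one enlarged crop to confirm this, plus measurements.

```bash
cat > h.py <<'E'
import cv2, numpy as np
from scipy.spatial.transform import Rotation as R
from workcell import readout, read_camera
def ray(c,uv):
    K=np.array([[c["fx"],0,c["cx"]],[0,c["fy"],c["cy"]],[0,0,1]])
    p=cv2.undistortPoints(np.array(uv,float).reshape(-1,1,2),K,np.array(c["dist"])).reshape(-1,2)
    d=np.c_[p,np.ones(len(p))]@R.from_rotvec(c["attitude"]).as_matrix().T
    return np.array(c["origin"]),d
def onplane(c,uv,z):
    o,d=ray(c,uv); return o+d*((z-o[2])/d[:,2])[:,None]
def proj(c,P):
    K=np.array([[c["fx"],0,c["cx"]],[0,c["fy"],c["cy"]],[0,0,1]])
    Rm=R.from_rotvec(c["attitude"]).as_matrix().T
    return cv2.projectPoints(np.array(P,float).reshape(-1,1,3),cv2.Rodrigues(Rm)[0],-Rm@np.array(c["origin"]),K,np.array(c["dist"]))[0].reshape(-1,2)
E
python3 - <<'E'
from h import *
t=read_camera("top");s=read_camera("side")
a=cv2.resize(t["color"][165:245,200:440],None,fx=3.3,fy=3.3,interpolation=cv2.INTER_CUBIC)
b=cv2.resize(s["color"][190:315,240:440],None,fx=2.6,fy=2.6,interpolation=cv2.INTER_CUBIC)
im=np.zeros((600,800,3),np.uint8); im[:a.shape[0],:a.shape[1]]=a[:, :800]; im[270:270+b.shape[0],:b.shape[1]]=b
cv2.imwrite("pics/crop.png",im)
hsv=cv2.cvtColor(t["color"],cv2.COLOR_BGR2HSV)
red=((hsv[...,0]<8)|(hsv[...,0]>172))&(hsv[...,1]>120)&(hsv[...,2]>80)
red[:, 425:]=0
cs=max(cv2.findContours(red.astype(np.uint8),cv2.RETR_EXTERNAL,2)[0],key=lambda k:cv2.boundingRect(k)[2])
w=onplane(t,cs.reshape(-1,2),.003)[:,:2]
r=cv2.minAreaRect(w.astype(np.float32)*1000); print("mat",r)
g=(t["color"].min(2)>130); g[:165]=0; g[232:]=0; g[:,:245]=0;g[:,410:]=0
for c in cv2.findContours(g.astype(np.uint8),cv2.RETR_EXTERNAL,2)[0]:
    if cv2.contourArea(c)<200: continue
    w=onplane(t,c.reshape(-1,2),.018)[:,:2]
    print(cv2.boundingRect(c), cv2.minAreaRect(w.astype(np.float32)*1000))
E
```

```text
mat ((511.0029296875, -18.930984497070312), (138.61058044433594, 323.1158447265625), 5.640572547912598)
(251, 196, 36, 33) ((622.6921997070312, 126.08570861816406), (63.58802032470703, 70.85941314697266), 5.7535624504089355)
(308, 191, 36, 32) ((634.5375366210938, 6.557445526123047), (63.5765380859375, 70.81399536132812), 5.139782428741455)
(317, 189, 20, 25) ((645.9063110351562, 4.046594619750977), (40.21649169921875, 51.61526107788086), 89.26094818115234)
(364, 183, 36, 34) ((648.9459228515625, -114.11807250976562), (67.943115234375, 73.7657241821289), 5.8036932945251465)
(250, 165, 43, 18) ((706.5894775390625, 121.47927856445312), (89.7828140258789, 37.17576599121094), 89.38302612304688)
```

View pics/crop.png

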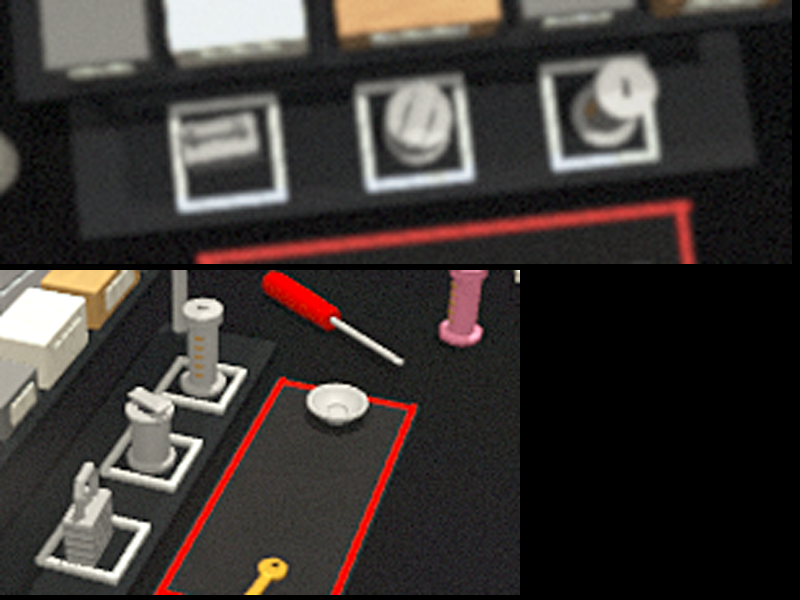

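The crop confirms it. The right place holds the slim steel cylinder with brass wafers and a keyway (ignition), the middle one holds the stout cylinder with a cam bar, and the left one holds the padlock. The pink one is ruled out. Now I triangulate and work out the first approach.

```bash
cat >> h.py <<'E'
YAW=np.radians(5.7); SX=np.array([np.cos(YAW),np.sin(YAW),0]); SY=np.array([-np.sin(YAW),np.cos(YAW),0]); UZ=np.array([0,0,1.])
ZT=.6*SX-.8*UZ; XT=.8*SX+.6*UZ
RT=R.from_matrix(np.c_[XT,-SY,ZT])
def delta(P,Rt=RT):
    s=readout.read_state(); R0=R.from_rotvec(s["tcp_rot"])
    return np.round(R0.inv().apply(P-s["tool_pos"])*1000,1), np.round((R0.inv()*Rt).as_rotvec(degrees=True),2)
E
python3 - <<'E'
from h import *
t=read_camera("top");s=read_camera("side")
for n,a,b,z in(("ign",(390,191.7),(318.1,204.6),.096),("cam",(326.7,198.3),(297.7,240),.076)):
    o1,d1=ray(t,a);o2,d2=ray(s,b);d1=d1[0];d2=d2[0]
    k=np.linalg.lstsq(np.c_[d1,-d2],o2-o1,rcond=None)[0]
    p,q=o1+k[0]*d1,o2+k[1]*d2
    print(n,((p+q)/2).round(4),"gap",np.linalg.norm(p-q).round(4),onplane(t,a,z).round(4),onplane(s,b,z).round(4))
# frame corners in side view: mask
g=(s["color"].min(2)>120)
# corners read from crop (front-left, front-right) of right frame etc.
cr=lambda x,y:(x/2.6+240,(y-270)/2.6+190)
for n,c in (("right near-front",(222,411)),("right front-far",(245,372)),("mid nf",(176,488)),("mid ff",(201,441)),("left nf",(117,580)),("left ff",(150,522)),("left back-near",(38,549)),("mid bn",(104,468))):
    print(n,onplane(s,cr(*c),.018).round(4))
P=np.array([.645,-.112,.059])
print(delta(P+.002*ZT-.14*ZT))
E
```

```text
ign [ 0.6488 -0.1176  0.0953] gap 0.0003 [[ 0.6485 -0.1176  0.096 ]] [[ 0.6484 -0.1166  0.096 ]]
cam [0.6396 0.0053 0.0744] gap 0.0022 [[0.6403 0.0058 0.076 ]] [[0.6373 0.0072 0.076 ]]
right near-front [[ 0.6108 -0.0782  0.018 ]]
right front-far [[ 0.6184 -0.145   0.018 ]]
mid nf [[0.5978 0.0385 0.018 ]]
mid ff [[ 0.6079 -0.0293  0.018 ]]
left nf [[0.5876 0.1576 0.018 ]]
left ff [[0.5969 0.0865 0.018 ]]
left back-near [[0.6609 0.1537 0.018 ]]
mid bn [[0.6655 0.0412 0.018 ]]
(array([ 502.8, -395.2,   78.8]), array([-3.68, 36.75, 10.9 ]))
```

Emit:
jog_arm(
  deltas=[0.036,-0.028,0.0056,-0.26,2.62,0.78,1,0.072,-0.056,0.0112,-0.52,5.24,1.56,1,0.108,-0.084,0.0168,-0.78,7.86,2.34,1,0.144,-0.112,0.0224,-1.04,10.48,3.12,1,0.18,-0.14,0.028,-1.3,13.1,3.9,1,0.216,-0.168,0.0336,-1.56,15.72,4.68,1,0.252,-0.196,0.0392,-1.82,18.34,5.46,1,0.288,-0.224,0.0448,-2.08,20.96,6.24,1],
  squeeze=50,
)

```text
time: 1.1
tool_pos: [0.4081, -0.3457, 0.2036]
tcp_rot: [-3.058, -0.285, -0.573]
wrist_force: [1.1, -0.5, 0.3]
width: 1.0
grip_force: 0.0
```

Run:
```python
from h import *
print(readout.read_state()["tool_pos"],delta(np.array([.6485,-.117,.059])-.138*ZT))
```

```text
[ 0.40807492 -0.34565252  0.20358228] (array([ 171. , -188.6,   99.6]), array([-1.51, 15.67,  4.63]))
```

Emit:
jog_arm(
  deltas=[0.028,-0.031,0.016,-0.25,2.6,0.77,1,0.057,-0.063,0.033,-0.5,5.2,1.54,1,0.085,-0.094,0.05,-0.75,7.8,2.3,1,0.114,-0.125,0.066,-1.0,10.4,3.1,1,0.142,-0.156,0.083,-1.25,13.0,3.9,1,0.168,-0.185,0.098,-1.5,15.6,4.6,1,0.168,-0.185,0.098,-1.5,15.6,4.6,1,0.168,-0.185,0.098,-1.5,15.6,4.6,1],
)

```text
time: 1.9
tool_pos: [0.5622, -0.1293, 0.169]
tcp_rot: [-2.948, -0.153, -0.976]
wrist_force: [-0.0, -0.6, 0.6]
width: 1.0
grip_force: 0.0
```

Run:
```python
from h import *
c=read_camera("side"); cv2.imwrite("pics/pre.png",c["color"])
s=readout.read_state()
print(s["tool_pos"],np.abs(s["joint_vel"]).max(),delta(np.array([.6485,-.117,.059])-.138*ZT))
```

```text
[ 0.56244231 -0.13048909  0.16960882] 0.029369354207281186 (array([ 3.2, -4.9,  2.7]), array([-0.06,  0.19,  0.14]))
```

View pics/pre.png

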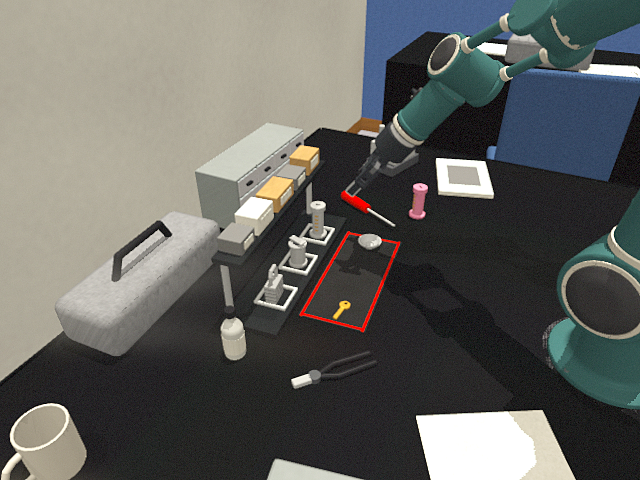

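The leaning gripper (fingertips near pixel 358,188) lines up in front of the ignition lock (318,219). Now I advance along the tool axis.

Emit:
jog_arm(
  deltas=[0.003,-0.005,0.025,0,0.2,0.1,1,0.003,-0.005,0.053,0,0.2,0.1,1,0.003,-0.005,0.08,0,0.2,0.1,1,0.003,-0.005,0.105,0,0.2,0.1,1,0.003,-0.005,0.125,0,0.2,0.1,1,0.003,-0.005,0.14,0,0.2,0.1,1,0.003,-0.005,0.14,0,0.2,0.1,1],
)

```text
time: 2.65
tool_pos: [0.6475, -0.1186, 0.0576]
tcp_rot: [-2.947, -0.142, -0.98]
wrist_force: [0.4, 0.1, -0.7]
width: 0.995
grip_force: 0.0
```

Run:
```python
from h import *
t=read_camera("top");s=read_camera("side")
a=cv2.resize(t["color"][150:270,240:440],None,fx=2.5,fy=2.5,interpolation=cv2.INTER_CUBIC)
b=cv2.resize(s["color"][150:270,260:460],None,fx=2.5,fy=2.5,interpolation=cv2.INTER_CUBIC)
cv2.imwrite("pics/g1.png",np.vstack([a,b]))
s=readout.read_state()
print(s["tool_pos"],s["wrist_force"],delta(np.array([.6485,-.117,.059])+.002*ZT))
```

```text
[ 0.64750648 -0.11842845  0.05922088] [0.22449723 0.0642309  0.0539834 ] (array([ 0.8, -1.3,  2.9]), array([ 0.01, -0.02, -0.1 ]))
```

View pics/g1.png

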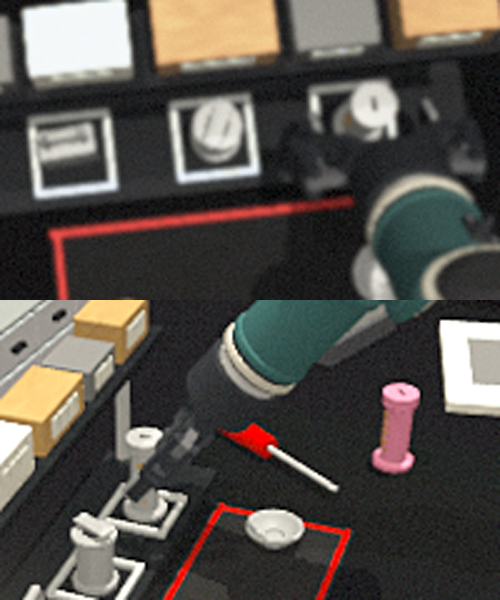

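The top crop shows the ignition face (373,103) between the two open fingers. Closing now.

Emit:
jog_arm(
  deltas=[0.001,-0.001,0.003,0,0,0,-1,0.001,-0.001,0.003,0,0,0,-1,0.001,-0.001,0.003,0,0,0,-1,0.001,-0.001,0.003,0,0,0,-1,0.001,-0.001,0.003,0,0,0,-1,0.001,-0.001,0.003,0,0,0,-1,0.001,-0.001,0.003,0,0,0,-1,0.001,-0.001,0.003,0,0,0,-1],
  squeeze=60,
)

```text
time: 3.55
tool_pos: [0.6504, -0.1159, 0.058]
tcp_rot: [-2.946, -0.147, -0.984]
wrist_force: [-3.7, -0.3, 6.2]
width: 0.314
grip_force: 51.9
```

Emit:
jog_arm(
  deltas=[0.003,0,-0.004,0,0,0,-1,0.006,0,-0.008,0,0,0,-1,0.009,0,-0.012,0,0,0,-1,0.012,0,-0.016,0,0,0,-1,0.015,0,-0.02,0,0,0,-1,0.015,0,-0.02,0,0,0,-1],
)

```text
time: 4.15
tool_pos: [0.6497, -0.1154, 0.082]
tcp_rot: [-2.946, -0.147, -0.982]
wrist_force: [0.5, -0.4, -1.0]
width: 0.312
grip_force: 51.9
```

Run:
```python
from h import *
t=read_camera("top");s=read_camera("side")
a=cv2.resize(t["color"][150:270,240:440],None,fx=2.5,fy=2.5,interpolation=cv2.INTER_CUBIC)
b=cv2.resize(s["color"][150:270,260:460],None,fx=2.5,fy=2.5,interpolation=cv2.INTER_CUBIC)
cv2.imwrite("pics/l1.png",np.vstack([a,b]))
s=readout.read_state()
print(s["tool_pos"],s["wrist_force"],s["width"],s["grip_force"])
```

```text
[ 0.64939829 -0.11538857  0.08142871] [-0.42268082 -0.91556999 -2.16961613] 0.3132410342346868 51.941936016082764
```

View pics/l1.png

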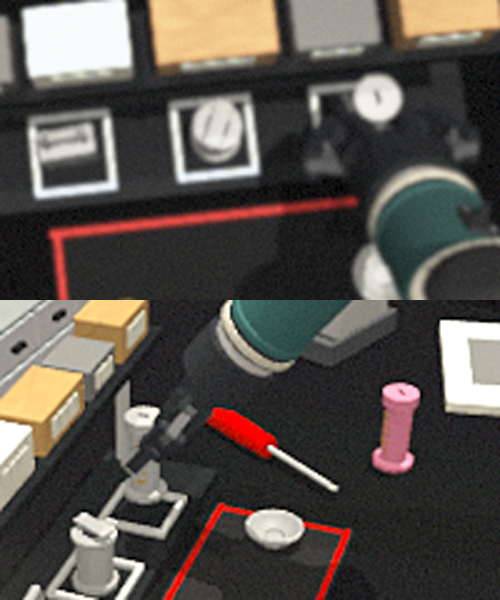

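The ignition lock is held upright (face at top crop 377,98) and clear of the lip. I carry it out to the mat.

Emit:
jog_arm(
  deltas=[-0.016,0,-0.012,0,0,0,-1,-0.04,0,-0.03,0,0,0,-1,-0.056,-0.016,-0.042,0,0,0,-1,-0.07,-0.04,-0.053,0,0,0,-1,-0.085,-0.065,-0.064,0,0,0,-1,-0.1,-0.09,-0.075,0,0,0,-1,-0.111,-0.111,-0.083,0,0,0,-1,-0.111,-0.111,-0.083,0,0,0,-1],
)

```text
time: 5.05
tool_pos: [0.4971, -0.0163, 0.0796]
tcp_rot: [-2.945, -0.151, -0.975]
wrist_force: [-0.9, -0.0, -2.4]
width: 0.312
grip_force: 52.4
```

Emit:
jog_arm(
  deltas=[-0.004,0,0.006,0,0,0,-1,-0.009,0,0.012,0,0,0,-1,-0.013,0,0.018,0,0,0,-1,-0.016,0,0.022,0,0,0,-1,-0.016,0,0.022,0,0,0,-1,-0.016,0,0.022,0,0,0,-1],
)

```text
time: 5.65
tool_pos: [0.5015, -0.0193, 0.0546]
tcp_rot: [-2.947, -0.146, -0.982]
wrist_force: [-1.5, 0.6, -2.0]
width: 0.312
grip_force: 52.3
```

Run:
```python
from h import *
t=read_camera("top");s=read_camera("side")
a=cv2.resize(t["color"][180:300,240:440],None,fx=2.5,fy=2.5,interpolation=cv2.INTER_CUBIC)
b=cv2.resize(s["color"][180:300,270:470],None,fx=2.5,fy=2.5,interpolation=cv2.INTER_CUBIC)
cv2.imwrite("pics/m1.png",np.vstack([a,b]))
s=readout.read_state()
print(s["tool_pos"],s["wrist_force"],s["width"],s["grip_force"],delta(s["tool_pos"]))
```

```text
[ 0.5017735  -0.01926179  0.05510733] [ 0.34656453  0.18245138 -1.79530837] 0.3107865045020171 52.295451164245605 (array([0., 0., 0.]), array([-0.03, -0.03, -0.03]))
```

View pics/m1.png

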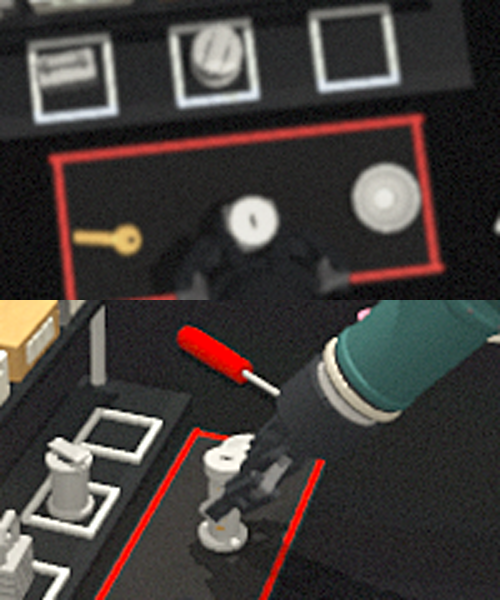

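The ignition lock hangs upright just above the mat (face at top crop 252,221). The right frame is empty and the key and dish are untouched. I lower it the last few mm.

Emit:
jog_arm(
  deltas=[-0.001,0,0.0013,0,0,0,-1,-0.0018,0,0.0026,0,0,0,-1,-0.0027,0,0.0038,0,0,0,-1,-0.0036,0,0.0048,0,0,0,-1,-0.0036,0,0.0048,0,0,0,-1],
)

```text
time: 6.25
tool_pos: [0.5016, -0.019, 0.049]
tcp_rot: [-2.946, -0.146, -0.983]
wrist_force: [-1.0, 0.6, -0.6]
width: 0.313
grip_force: 52.8
```

Run:
```python
from h import *
t=read_camera("top")
g=(t["color"].min(2)>110).astype(np.uint8); g[:165]=0; g[232:]=0; g[:,:245]=0;g[:,410:]=0
for c in cv2.findContours(g,cv2.RETR_EXTERNAL,2)[0]:
    if cv2.contourArea(c)<400: continue
    w=onplane(t,c.reshape(-1,2),.018)[:,:2]
    print(cv2.boundingRect(c), cv2.minAreaRect(w.astype(np.float32)*1000))
s=readout.read_state(); print(s["tool_pos"],s["wrist_force"])
```

```text
(251, 194, 36, 36) ((624.5614624023438, 126.31272888183594), (69.25568389892578, 71.35089111328125), 5.824831008911133)
(308, 188, 36, 36) ((636.78125, 6.717063903808594), (69.52283477783203, 71.25615692138672), 5.770229816436768)
(364, 183, 36, 34) ((648.547119140625, -112.57626342773438), (68.90235137939453, 72.06729888916016), 5.752353668212891)
(249, 165, 44, 18) ((706.5994873046875, 122.5411148071289), (91.93472290039062, 37.18178939819336), 89.38096618652344)
[ 0.501588   -0.01899706  0.04900944] [-0.76991262  1.47053883  0.23385219]
```

Emit:
jog_arm(
  deltas=[-0.0006,0,0.0008,0,0,0,-1,-0.0006,0,0.0008,0,0,0,-1,-0.0006,0,0.0008,0,0,0,0,-0.0006,0,0.0008,0,0,0,1,-0.0006,0,0.0008,0,0,0,1,-0.0006,0,0.0008,0,0,0,1,-0.0006,0,0.0008,0,0,0,1,-0.0006,0,0.0008,0,0,0,1],
)

```text
time: 7.1
tool_pos: [0.5013, -0.019, 0.0477]
tcp_rot: [-2.946, -0.146, -0.982]
wrist_force: [-0.2, -1.1, -0.9]
width: 1.003
grip_force: 0.0
```

Run:
```python
from h import *
t=read_camera("top")
hsv=cv2.cvtColor(t["color"],cv2.COLOR_BGR2HSV)
g=((t["color"].min(2)>120)).astype(np.uint8); g[:240]=0; g[300:]=0; g[:,310:][:, 60:]=0; g[:,:310]=0
for c in cv2.findContours(g,cv2.RETR_EXTERNAL,2)[0]:
    if cv2.contourArea(c)<30: continue
    (u,v),r=cv2.minEnclosingCircle(c); print((u,v),r,onplane(t,(u,v),.087).round(4), "diam mm",2*r/t["fx"]*.87*1000)
s=readout.read_state(); print(s["tool_pos"],s["wrist_force"],s["width"])
```

```text
(339.5, 269.5) 11.335884094238281 [[ 0.4987 -0.0162  0.087 ]] diam mm 43.709642717780866
[ 0.50135962 -0.01897991  0.04775808] [-0.79212472 -0.40394945  0.43996382] 0.9988568311635253
```

Emit:
jog_arm(
  deltas=[0,0,-0.02,0,0,0,1,0,0,-0.05,0,0,0,1,0,0,-0.085,0,0,0,1,0.006,0,-0.118,0,0,0,1,0.024,0,-0.142,0,0,0,1,0.024,0,-0.142,0,0,0,1,0.024,0,-0.142,0,0,0,1],
)

```text
time: 7.85
tool_pos: [0.4366, -0.0259, 0.1775]
tcp_rot: [-2.946, -0.147, -0.986]
wrist_force: [-0.1, 0.1, 0.2]
width: 1.004
grip_force: 0.0
```

Run:
```python
from h import *
t=read_camera("top")
g=((t["color"].min(2)>120)).astype(np.uint8); g[:240]=0; g[300:]=0; g[:,:310]=0; g[:,370:]=0
for c in cv2.findContours(g,cv2.RETR_EXTERNAL,2)[0]:
    if cv2.contourArea(c)<30: continue
    print(cv2.boundingRect(c)); (u,v),r=cv2.minEnclosingCircle(c); print((u,v),r,onplane(t,(u,v),.087).round(4))
G=np.array([.6385,.006,.042])
print(readout.read_state()["tool_pos"],delta(G-.118*ZT),delta(G+.002*ZT))
```

```text
(329, 259, 22, 21)
(339.0, 269.0) 11.401854515075684 [[ 0.4997 -0.0153  0.087 ]]
[ 0.43599421 -0.02559649  0.17572434] (array([ 83.5, -11.2, 111.7]), array([-0.08,  0.03, -0.03])) (array([ 83.6, -11. , 231.7]), array([-0.08,  0.03, -0.03]))
```

Emit:
jog_arm(
  deltas=[0.035,-0.005,0.01,0,0,0,1,0.07,-0.011,0.03,0,0,0,1,0.084,-0.011,0.065,0,0,0,1,0.084,-0.011,0.1,0,0,0,1,0.084,-0.011,0.112,0,0,0,1,0.084,-0.011,0.112,0,0,0,1,0.084,-0.011,0.112,0,0,0,1],
)

```text
time: 8.6
tool_pos: [0.5676, -0.0011, 0.1341]
tcp_rot: [-2.948, -0.146, -0.973]
wrist_force: [-0.4, 0.3, -0.9]
width: 1.0
grip_force: 0.0
```

Run:
```python
from h import *
G=np.array([.6385,.006,.042])
print(readout.read_state()["tool_pos"],delta(G+.002*ZT))
```

```text
[ 0.56764229 -0.00105173  0.13405397] (array([  2.4,   0.3, 118.4]), array([-0.13,  0.32, -0.06]))
```

Emit:
jog_arm(
  deltas=[0.002,0,0.025,0,0.2,0,1,0.002,0,0.05,0,0.2,0,1,0.002,0,0.075,0,0.2,0,1,0.002,0,0.1,0,0.2,0,1,0.002,0,0.118,0,0.2,0,1,0.002,0,0.118,0,0.2,0,1,0.002,0,0.118,0,0.2,0,1],
)

```text
time: 9.3
tool_pos: [0.6408, 0.0057, 0.0436]
tcp_rot: [-2.945, -0.145, -0.986]
wrist_force: [0.5, 0.9, -0.2]
width: 0.998
grip_force: 0.0
```

Run:
```python
from h import *
t=read_camera("top");s=read_camera("side")
a=cv2.resize(t["color"][165:285,240:440],None,fx=2.5,fy=2.5,interpolation=cv2.INTER_CUBIC)
b=cv2.resize(s["color"][180:300,250:450],None,fx=2.5,fy=2.5,interpolation=cv2.INTER_CUBIC)
cv2.imwrite("pics/g2.png",np.vstack([a,b]))
G=np.array([.6385,.006,.042])
s=readout.read_state();print(s["tool_pos"],s["wrist_force"],delta(G+.002*ZT))
```

```text
[0.64093826 0.00573476 0.04447745] [-0.50970753 -0.2307087   0.29187302] (array([-3.4, -0.5,  2.5]), array([-0.05, -0.23, -0.02]))
```

View pics/g2.png

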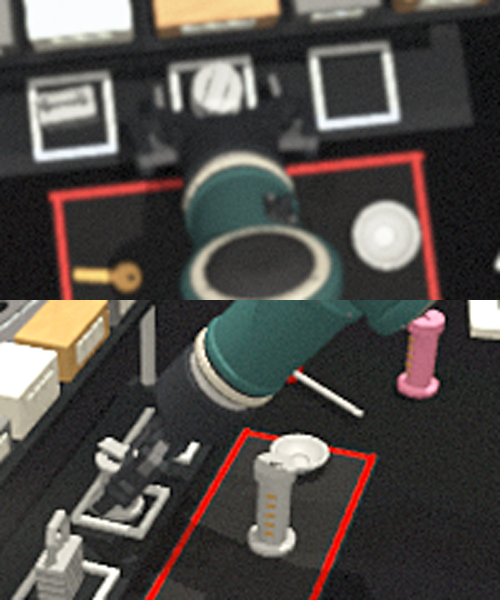

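The cam lock (top crop 217,88) is between the fingers and the ignition lock stands upright on the mat (side crop 272,505). Closing, then lifting.

Emit:
jog_arm(
  deltas=[-0.003,0,0.002,0,0,0,-1,-0.003,0,0.002,0,0,0,-1,-0.003,0,0.002,0,0,0,-1,-0.003,0,0.002,0,0,0,-1,-0.003,0,0.002,0,0,0,-1,-0.003,0,0.002,0,0,0,-1,-0.003,0,0.002,0,0,0,-1,-0.003,0,0.002,0,0,0,-1],
)

```text
time: 10.2
tool_pos: [0.6401, 0.0055, 0.0413]
tcp_rot: [-2.944, -0.146, -0.989]
wrist_force: [-4.4, -1.2, 5.7]
width: 0.385
grip_force: 56.7
```

Emit:
jog_arm(
  deltas=[0.004,0,-0.005,0,0,0,-1,0.009,0,-0.012,0,0,0,-1,0.0144,0,-0.0192,0,0,0,-1,0.0144,0,-0.0192,0,0,0,-1,0.0144,0.015,-0.0195,0,0,0,-1,0.0135,0.04,-0.0195,0,0,0,-1,0.013,0.065,-0.02,0,0,0,-1,0.0125,0.09,-0.02,0,0,0,-1],
)

```text
time: 11.0
tool_pos: [0.6461, -0.0844, 0.0629]
tcp_rot: [-2.944, -0.147, -0.985]
wrist_force: [-0.5, 0.3, -2.0]
width: 0.391
grip_force: 57.6
```

Emit:
jog_arm(
  deltas=[0,0.016,0,0,0,0,-1,0,0.029,0,0,0,0,-1,0,0.029,0,0,0,0,-1,0,0.029,0,0,0,0,-1],
)

```text
time: 11.4
tool_pos: [0.6491, -0.1125, 0.0632]
tcp_rot: [-2.944, -0.146, -0.985]
wrist_force: [-0.5, -0.1, -1.8]
width: 0.39
grip_force: 57.7
```

Run:
```python
from h import *
t=read_camera("top");s=read_camera("side")
a=cv2.resize(t["color"][165:285,240:440],None,fx=2.5,fy=2.5,interpolation=cv2.INTER_CUBIC)
b=cv2.resize(s["color"][170:290,260:460],None,fx=2.5,fy=2.5,interpolation=cv2.INTER_CUBIC)
cv2.imwrite("pics/p2.png",np.vstack([a,b]))
s=readout.read_state();print(s["tool_pos"],s["wrist_force"],s["width"],delta(s["tool_pos"]))
```

```text
[ 0.6490316  -0.11184279  0.06324362] [ 0.43041294  0.39163165 -0.9486827 ] 0.3892084771582962 (array([0., 0., 0.]), array([-0.13, -0.14, -0.  ]))
```

View pics/p2.png

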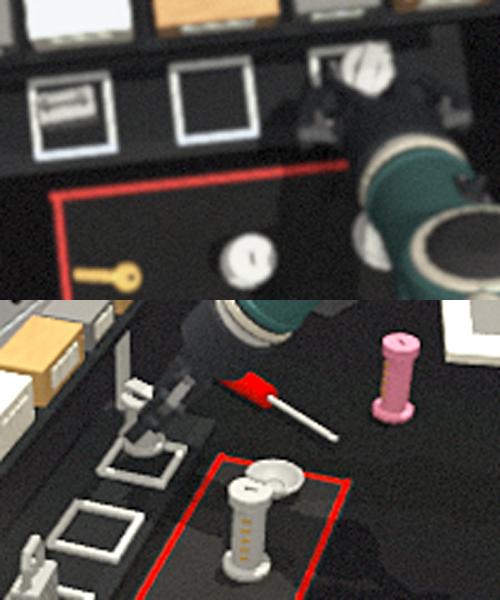

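The cam lock hangs over the right frame (top crop 368,67 maps to about (0.648,-0.112)). Lowering and releasing.

Emit:
jog_arm(
  deltas=[-0.004,0,0.005,0,0,0,-1,-0.008,0,0.0105,0,0,0,-1,-0.011,0,0.0145,0,0,0,-1,-0.0125,0,0.0165,0,0,0,-1,-0.013,0,0.0175,0,0,0,-1,-0.013,0,0.0175,0,0,0,-1],
)

```text
time: 12.1
tool_pos: [0.6496, -0.1123, 0.0419]
tcp_rot: [-2.944, -0.147, -0.986]
wrist_force: [0.1, -0.6, -1.8]
width: 0.391
grip_force: 57.7
```

Emit:
jog_arm(
  deltas=[-0.0005,0,0.0007,0,0,0,-1,-0.001,0,0.0013,0,0,0,-1,-0.001,0,0.0013,0,0,0,-1],
)

```text
time: 12.4
tool_pos: [0.6503, -0.1128, 0.0413]
tcp_rot: [-2.944, -0.147, -0.989]
wrist_force: [-1.6, 0.7, 1.7]
width: 0.394
grip_force: 57.7
```

Contact (z force turned positive). Opening, then retreating along the tool axis.

Emit:
jog_arm(
  deltas=[0,0,0,0,0,0,0,0,0,0,0,0,0,1,0,0,0,0,0,0,1,0,0,0,0,0,0,1,0,0,0,0,0,0,1,0,0,0,0,0,0,1],
)

```text
time: 13.0
tool_pos: [0.6495, -0.1128, 0.0402]
tcp_rot: [-2.945, -0.146, -0.986]
wrist_force: [1.1, 0.4, 0.9]
width: 1.003
grip_force: 0.0
```

Emit:
jog_arm(
  deltas=[0,0,-0.02,0,0,0,1,0,0,-0.05,0,0,0,1,0,0,-0.085,0,0,0,1,0,0,-0.12,0,0,0,1,0,0,-0.15,0,0,0,1,0,0,-0.15,0,0,0,1,0,0,-0.15,0,0,0,1],
)

```text
time: 13.7
tool_pos: [0.5599, -0.1223, 0.1609]
tcp_rot: [-2.945, -0.146, -0.99]
wrist_force: [-0.0, -0.1, -0.1]
width: 1.002
grip_force: 0.0
```

Run:
```python
from h import *
t=read_camera("top");s=read_camera("side")
a=cv2.resize(t["color"][165:285,240:440],None,fx=2.5,fy=2.5,interpolation=cv2.INTER_CUBIC)
b=cv2.resize(s["color"][170:290,260:460],None,fx=2.5,fy=2.5,interpolation=cv2.INTER_CUBIC)
cv2.imwrite("pics/r2.png",np.vstack([a,b]))
g=((t["color"].min(2)>120)).astype(np.uint8); g[:240]=0; g[300:]=0; g[:,:310]=0; g[:,370:]=0
for c in cv2.findContours(g,cv2.RETR_EXTERNAL,2)[0]:
    if cv2.contourArea(c)<30: continue
    (u,v),r=cv2.minEnclosingCircle(c); print((u,v),r,onplane(t,(u,v),.087).round(4))
G=np.array([.4995,-.0165,.050])
s=readout.read_state();print(s["tool_pos"],delta(G-.138*ZT),delta(G+.002*ZT))
```

```text
(338.5, 269.0) 11.10190200805664 [[ 0.4997 -0.0143  0.087 ]]
[ 0.55945472 -0.12162431  0.15892014] (array([-104.7, -110.6,  -80.4]), array([-0.11, -0.11, -0.06])) (array([-105. , -110.3,   59.6]), array([-0.11, -0.11, -0.06]))
```

View pics/r2.png

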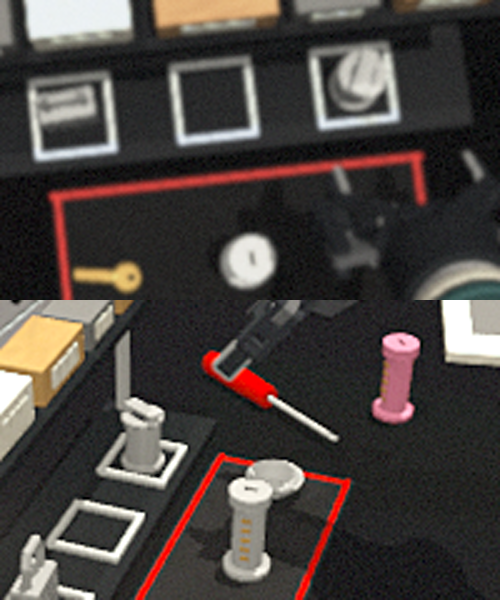

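The cam lock stands upright inside the right frame (top crop 357,82). The ignition lock is still upright on the mat at about (0.4997,-0.015). I go back for it.

Emit:
jog_arm(
  deltas=[-0.02,-0.02,-0.016,0,0,0,1,-0.045,-0.047,-0.035,0,0,0,1,-0.07,-0.074,-0.054,0,0,0,1,-0.09,-0.097,-0.07,0,0,0,1,-0.104,-0.111,-0.08,0,0,0,1,-0.104,-0.111,-0.08,0,0,0,1,-0.104,-0.111,-0.08,0,0,0,1],
)

```text
time: 14.5
tool_pos: [0.4327, -0.0271, 0.1718]
tcp_rot: [-2.949, -0.15, -0.959]
wrist_force: [-0.4, 0.9, -0.5]
width: 1.003
grip_force: 0.0
```

Run:
```python
from h import *
G=np.array([.4997,-.0155,.050])
s=readout.read_state();print(s["tool_pos"],delta(G-.138*ZT),delta(G+.002*ZT))
```

```text
[ 0.43265978 -0.02708209  0.17181155] (array([-18.8,  -4.9,   0.5]), array([-0.36,  0.84,  0.02])) (array([-16.7,  -4. , 140.5]), array([-0.36,  0.84,  0.02]))
```

Emit:
jog_arm(
  deltas=[-0.006,-0.002,0.02,-0.2,0.4,0,1,-0.012,-0.004,0.045,-0.36,0.84,0,1,-0.0165,-0.004,0.07,-0.36,0.84,0,1,-0.0165,-0.004,0.095,-0.36,0.84,0,1,-0.0165,-0.004,0.12,-0.36,0.84,0,1,-0.0165,-0.004,0.14,-0.36,0.84,0,1,-0.0165,-0.004,0.14,-0.36,0.84,0,1,-0.0165,-0.004,0.14,-0.36,0.84,0,1],
)

```text
time: 15.3
tool_pos: [0.4989, -0.0163, 0.0458]
tcp_rot: [-2.951, -0.141, -0.973]
wrist_force: [0.2, 0.1, -0.2]
width: 1.003
grip_force: 0.0
```

Run:
```python
from h import *
G=np.array([.4997,-.0155,.050])
t=read_camera("top")
g=((t["color"].min(2)>120)).astype(np.uint8); g[:240]=0; g[300:]=0; g[:,:310]=0; g[:,370:]=0
for c in cv2.findContours(g,cv2.RETR_EXTERNAL,2)[0]:
    if cv2.contourArea(c)<30: continue
    (u,v),r=cv2.minEnclosingCircle(c); print((u,v),r,onplane(t,(u,v),.087).round(4))
s=readout.read_state();print(s["tool_pos"],s["wrist_force"],delta(G+.002*ZT))
```

```text
(339.5, 269.5) 11.335884094238281 [[ 0.4987 -0.0162  0.087 ]]
[ 0.49940962 -0.01629053  0.046983  ] [-0.09920655  0.10879245  0.44903804] (array([ 2.1, -0.8, -0.2]), array([ 0.05,  0.28, -0.15]))
```

Emit:
jog_arm(
  deltas=[0.002,0,0,0,0.3,-0.1,1,0.002,0,0,0,0.3,-0.1,-1,0.002,0,0,0,0.3,-0.1,-1,0.002,0,0,0,0.3,-0.1,-1,0.002,0,0,0,0.3,-0.1,-1,0.002,0,0,0,0.3,-0.1,-1,0.002,0,0,0,0.3,-0.1,-1,0.002,0,0,0,0.3,-0.1,-1],
)

```text
time: 16.15
tool_pos: [0.5031, -0.0159, 0.0519]
tcp_rot: [-2.945, -0.148, -0.994]
wrist_force: [-2.1, -0.3, 5.5]
width: 0.315
grip_force: 50.5
```

Emit:
jog_arm(
  deltas=[0.004,0,-0.006,0,0,0,-1,0.01,0,-0.014,0,0,0,-1,0.018,0,-0.024,0,0,0,-1,0.024,0,-0.032,0,0,0,-1,0.024,0,-0.032,0,0,0,-1,0.024,0,-0.032,0,0,0,-1],
)

```text
time: 16.75
tool_pos: [0.5018, -0.0155, 0.0907]
tcp_rot: [-2.945, -0.149, -0.991]
wrist_force: [0.1, 0.3, -2.4]
width: 0.312
grip_force: 50.5
```

Run:
```python
from h import *
t=read_camera("top")
g=((t["color"].min(2)>120)).astype(np.uint8); g[:235]=0; g[300:]=0; g[:,:310]=0; g[:,370:]=0
for c in cv2.findContours(g,cv2.RETR_EXTERNAL,2)[0]:
    if cv2.contourArea(c)<30: continue
    (u,v),r=cv2.minEnclosingCircle(c); print((u,v),r,onplane(t,(u,v),.126).round(4))
s=readout.read_state();p=s["tool_pos"];print(p,s["wrist_force"],s["width"],R.from_rotvec(s["tcp_rot"]).inv().apply(np.array([.637,.0067,p[2]])-np.array([.501,-.0163,p[2]])).round(4),delta(p))
```

```text
(339.9534912109375, 267.7674560546875) 10.650384902954102 [[ 0.5005 -0.0146  0.126 ]]
[ 0.50151034 -0.01544499  0.09018547] [-0.68309975  0.24159834 -2.545344  ] 0.3148719691203349 [ 0.1097 -0.0093  0.0831] (array([0., 0., 0.]), array([ 0.02, -0.27,  0.06]))
```

Emit:
jog_arm(
  deltas=[0.016,-0.002,0.012,0,0,0,-1,0.04,-0.004,0.03,0,0,0,-1,0.064,-0.006,0.048,0,0,0,-1,0.088,-0.008,0.066,0,0,0,-1,0.104,-0.008,0.078,0,0,0,-1,0.11,-0.008,0.083,0,0,0,-1,0.11,-0.008,0.083,0,0,0,-1,0.11,-0.008,0.083,0,0,0,-1],
)

```text
time: 17.6
tool_pos: [0.637, 0.0061, 0.09]
tcp_rot: [-2.946, -0.148, -0.988]
wrist_force: [-0.9, 1.0, -2.7]
width: 0.317
grip_force: 50.5
```

Run:
```python
from h import *
t=read_camera("top")
g=((t["color"].min(2)>130)).astype(np.uint8); g[:182]=0; g[215:]=0; g[:,:306]=0; g[:,350:]=0
for c in cv2.findContours(g,cv2.RETR_EXTERNAL,2)[0]:
    if cv2.contourArea(c)<30: continue
    (u,v),r=cv2.minEnclosingCircle(c); print(cv2.boundingRect(c),(u,v),r,onplane(t,(u,v),.125).round(4))
g=t["color"][:,:,1]; print(g[182:214:2,306:350:2])
s=readout.read_state();print(s["tool_pos"],s["wrist_force"],s["width"],delta(s["tool_pos"]))
```

```text
(308, 186, 32, 20) (323.5, 194.0) 16.007909774780273 [[0.639  0.0135 0.125 ]]
[[ 43  42  42  45  42  41  37  46  36  35  28  31  28  31  32  33  24  21
   25  33  28  29]
 [ 38  37  27  28  17  26  29  29  34  32  39  36  30  26  28  22  25  34
   31  27  29  31]
 [ 25  25  30  32  29  30  30  35  72 133 162 162 127  76  48  51  60  34
   24  24  31  32]
 [ 30  29  36  29  40  52  52 108 178 213 220 219 212 180 141 124 138  76
   18  26  27  22]
 [ 28  82 102 116 119 126 143 197 217 220 219 219 220 221 204 137 148  96
   32  29  25  34]
 [ 40 128 145 138 130 128 175 221 221 221 196 217 229 234 232 158 139 130
   48  47  42  44]
 [ 46 163 172  62  49 101 201 238 235 233 177 207 237 237 235 209  88  86
   42  44  49  52]
 [ 53 188 223  52  35  89 208 238 237 240 210 177 237 237 236 212  78  63
   43  48  42  46]
 [ 51 149 168  54  36  78 185 239 239 238 231 218 238 237 234 181  60  41
   47  52  50  41]
 [ 40 100 139  51  41  66 120 226 238 238 239 238 238 238 227 118  38  36
   44  40  41  41]
 [ 29  73 127  65  26  43  51 147 229 237 240 239 237 227 153  53  35  39
   39  45  35  36]
 [ 38  50  77  54  38  42  40  57 124 180 206 209 186 135  77  42  45  45
   40  48  48  39]
 [ 41  34  42  46  39  31  36  38  48  86 101 101  92 100  91  44  46  40
   39  46  48  47]
 [ 36  38  50  46  40  28  35  44  39  59  71  70  66  71  58  39  41  41
   39  51  46  43]
 [ 37  49  55  48  38  28  32  44  40  41  35  46  44  43  46  42  37  36
   31  47  43  40]
 [ 40  45  55  61  32  30  37  40  41  33  41  46  40  45  39  40  35  40
   44  40  36  38]]
[0.63678668 0.00601342 0.09021734] [-0.8524026  -0.12319856 -1.24690411] 0.30994243221716516 (array([0., 0., 0.]), array([ 0.03, -0.21,  0.04]))
```

Emit:
jog_arm(
  deltas=[-0.004,0,0.006,0,0,0,-1,-0.009,0,0.012,0,0,0,-1,-0.013,0,0.018,0,0,0,-1,-0.0155,0,0.021,0,0,0,-1,-0.0165,0,0.0225,0,0,0,-1,-0.0165,0,0.0225,0,0,0,-1],
)

```text
time: 18.25
tool_pos: [0.6381, 0.0058, 0.0632]
tcp_rot: [-2.946, -0.147, -0.991]
wrist_force: [0.9, 0.1, -2.2]
width: 0.315
grip_force: 50.6
```

Emit:
jog_arm(
  deltas=[-0.0004,0,0.0005,0,0,0,-1,-0.0004,0,0.0005,0,0,0,-1],
)

```text
time: 18.45
tool_pos: [0.6392, 0.0059, 0.0635]
tcp_rot: [-2.945, -0.148, -0.993]
wrist_force: [0.7, -0.4, -2.1]
width: 0.315
grip_force: 50.6
```

Emit:
jog_arm(
  deltas=[-0.0012,0,0.0008,0,0,0,-1,-0.0022,0,0.0016,0,0,0,-1,-0.0026,0,0.002,0,0,0,-1,-0.0026,0,0.002,0,0,0,-1],
)

```text
time: 18.85
tool_pos: [0.6388, 0.0058, 0.0608]
tcp_rot: [-2.945, -0.148, -0.994]
wrist_force: [-3.4, 0.5, 4.1]
width: 0.312
grip_force: 51.5
```

Contact at the expected height. Opening and retreating.

Emit:
jog_arm(
  deltas=[0,0,0,0,0,0,0,0,0,0,0,0,0,1,0,0,0,0,0,0,1,0,0,0,0,0,0,1,0,0,0,0,0,0,1,0,0,0,0,0,0,1],
)

```text
time: 19.45
tool_pos: [0.6383, 0.0058, 0.0599]
tcp_rot: [-2.945, -0.148, -0.992]
wrist_force: [-0.1, -0.2, 0.6]
width: 1.001
grip_force: 0.0
```

Emit:
jog_arm(
  deltas=[0,0,-0.02,0,0,0,1,0,0,-0.05,0,0,0,1,0,0,-0.085,0,0,0,1,0,0,-0.12,0,0,0,1,0,0,-0.16,0,0,0,1,0,0,-0.18,0,0,0,1,0,0,-0.18,0,0,0,1,0,0,-0.18,0,0,0,1],
)

```text
time: 20.25
tool_pos: [0.53, -0.0048, 0.2036]
tcp_rot: [-2.945, -0.148, -0.994]
wrist_force: [0.2, -0.2, -0.5]
width: 1.001
grip_force: 0.0
```

Run:
```python
from h import *
t=read_camera("top");s=read_camera("side")
# top-face circle of ignition (bright plateau) and predicted pixels for ideal standing locks
M=np.array([.637,.0067,0]);Rr=np.array([.6485,-.1125,0])
for n,P,z in(("ign",M,.096),("cam",Rr,.076)):
  for nm,c in(("top",t),("side",s)):
    u,v=proj(c,P+[0,0,z])[0]; u0,v0=int(u)-22,int(v)-22
    im=c["color"][v0:v0+44,u0:u0+44]
    g=(im.min(2)>(195 if nm=="top" else 150)).astype(np.uint8)
    k,l,st,ce=cv2.connectedComponentsWithStats(g)
    print(n,nm,"pred",(u.round(1),v.round(1)),[(st[i].tolist(),(ce[i]).round(1)+[u0,v0]) for i in range(1,k) if st[i][4]>25])
print(readout.read_state()["tool_pos"])
for k,c in(("t",t),("s",s)): np.save(f"{k}.npy",c["color"])
g=t["color"].min(2)
for r in g[184:216:2,306:350:2]: print(*r)
```

```text
ign top pred (np.float64(326.6), np.float64(198.0)) [([28, 19, 11, 25, 52], array([339.7, 208.8])), ([15, 22, 16, 10, 101], array([327.1, 201.7]))]
ign side pred (np.float64(297.7), np.float64(232.3)) [([35, 0, 9, 6, 35], array([314.5, 211.9])), ([34, 5, 10, 6, 35], array([312.9, 217.9])), ([14, 13, 21, 15, 139], array([298.3, 231.9])), ([30, 28, 14, 5, 40], array([311.7, 239.9]))]
cam top pred (np.float64(385.8), np.float64(193.8)) [([2, 17, 34, 27, 130], array([382.3, 204.3])), ([19, 26, 11, 6, 46], array([386.8, 199.6]))]
cam side pred (np.float64(317.3), np.float64(212.7)) [([14, 19, 17, 12, 111], array([316.4, 214.9])), ([0, 33, 15, 11, 67], array([301.2, 229.9])), ([29, 36, 11, 8, 44], array([329.5, 228.9]))]
[ 0.52952156 -0.00461188  0.20172187]
32 30 21 21 20 19 18 16 12 28 24 28 25 28 28 26 30 31 19 23 29 26
17 16 26 28 24 20 21 28 31 22 29 26 35 34 37 38 51 36 31 21 21 27
22 33 26 30 29 40 38 53 58 78 93 98 99 102 103 111 114 65 23 18 15 16
23 70 88 102 103 107 110 124 151 170 181 181 171 142 108 103 128 83 17 20 25 33
34 111 125 118 113 105 103 149 189 194 191 193 192 175 
[... 188 characters left out ...]
 156 202 63 26 39 146 199 194 192 137 161 197 198 199 125 161 205 65 42 30 40
39 146 202 58 25 49 154 208 212 208 179 167 218 215 211 125 150 209 82 33 41 42
37 121 193 67 21 69 137 211 223 221 216 216 220 220 196 92 129 208 101 32 41 38
38 103 188 85 24 83 106 157 215 223 223 220 220 207 161 74 106 213 125 41 41 48
32 88 209 124 31 85 102 82 146 188 207 207 184 164 172 90 91 212 138 39 41 34
38 80 204 145 28 73 109 84 75 90 118 110 110 169 169 77 82 213 155 44 40 39
34 68 194 155 40 57 102 113 106 97 95 114 164 187 136 44 66 190 166 52 44 39
38 60 174 187 53 42 81 144 180 176 177 193 196 158 73 41 60 175 189 54 40 41
45 48 166 204 62 41 48 98 153 178 178 168 132 70 39 38 52 163 203 63 44 46
```

Both views agree with locks standing centred and upright: the ignition face is at top (327,198.5) against a predicted (326.6,198.0), and at side (298.3,231.9) against (297.7,232.3). The cam lock's side blob and its last view also fit. The arm is clear, so I hand in.

```bash
python3 -c "
from workcell import finish_job
print(finish_job())"
```

```text
the job is handed in; nothing more can be done
None
```

The swap is done and handed in: the ignition lock now stands in the middle place and the cam lock in the right place, both upright in the last camera views, and I saw no sign that the padlock or the other things had moved.

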